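Seat the drilled nest-box front on its jig pin

ROBOT

A 6-joint arm with a two-finger parallel gripper is mounted at the origin on the work surface. World frame = base frame: x ahead of the robot, y to its left, z up, the work surface at z = 0. Lengths are in m, angles in degrees, forces in N, time in s.
With the tool pointing down it reaches from about 0.25 to 0.725 m from the base axis. Payload 9.7 kg.
Tool frame: the origin (TCP) lies on the centre line of the jaws, within the pads' length; the fingertips stand tip_reach ahead of it and the grasp point (between the pads) lies 2 mm behind it (tip_reach is the distance from the TCP to the fingertips, in m); z points along the fingers, y is the direction in which the jaws open and shut (so a half turn about z gives the same grasp; the last joint's range is limited). The gripper opens to 85 mm and grips with 20 to 120 N. Pads are 22 mm wide; open, the fingers measure 114 mm over their backs; the gripper's body (76 mm by 85 mm) begins 54 mm behind the grasp point. The pads swing forward as they close: fully open they stand 13 mm farther back than shut.
Start: joints at [-69.213, 4.979, 10.078, 95.1, 0, 90], TCP at [0.195, -0.514, 0.221] pointing down, gripper open.
Joint ranges: [-179.16, 179.16], [-48.56, 103.87], [-65.8, 70.77], [-126.05, 130.52], [-82.76, 87.17], [-180, 180]. Speed limits (degrees/s): [127.2, 127.2, 147.25, 180, 180, 180].

INTERFACE

Orientations are given as [roll, pitch, yaw] about the fixed x, y, z axes, in that order (R = Rz(yaw) Ry(pitch) Rx(roll)).
In Python, from workcell import get_obs, camera, calibration, job_done, tip_reach gives the robot as it stands.
- The arm moves only by the tool apply_moves, never from a script. Its argument "rows" is a list of rows, each a list of 7 numbers: the shift along the world's x, y, z in mm, then the turn, a rotation vector about the world's x, y, z in degrees, then the closure, from 0 (fully open) to 1 (shut). A call has 1 to 20 rows; each row shifts and turns the commanded pose from where the row before left it; what a row does not reach is not made up. A row lasts 1/8 s, in which the tool goes at most 62.5 mm and 10.7 degrees, less where a joint would pass 70% of its speed; a pose out of reach is approached as far as the arm can. A call with a gripper value outside its range is refused whole. The fingers move at their own pace and stop on an object; "grip_force" is the grip in N (left out, the last holds). Time passes only in rows, so rows that do not move let the fingers close. It gives the time, the measured TCP pose, the force and the opening at its end, in the units of the state.
- get_obs(): the state, without advancing time (a new reading comes with each control period).
- camera(name): name is "side" or "top"; returns the picture (400x640x3 uint8, red, green, blue); there is no depth.
- calibration(name): a dict with "intrinsics" (3x3 intrinsics, pixels), "dist" ([k1, k2, p1, p2, k3] as OpenCV has them; the pictures are not rectified), "T" (4x4, takes a point from camera to world coordinates). Camera axes: x right, y down, z forward; pixel columns grow to the right and rows downward; lengths in m; the calibration is good to about 2 mm. A picture is of the moment at which its call begins. calibration takes no time and is no camera call.
- job_done(): hands the job in, once; it reports no verdict.
The state is a dict: "time": time; "q": joint angles; "qd": joint speeds; "joint_efforts": joint torques, N m; "ee_pos": TCP position; "tcp_rot": TCP orientation; "wrist_force": force on the tool from outside, world axes, zero at the start; "torque": the same for the moment, N m; "opening": finger opening in m.
Only numpy, scipy, OpenCV 4.12 (cv2) and the standard library are available. Lean on these libraries where they do the work, as an engineer would, in place of code of your own. Each camera call takes 0.05 s, during which the arm holds its last target.

TASK

Two nest-box fronts are waiting on the green ledge of the jig. Take the one with the round entrance hole and slide it forward, off the ledge, until its hole drops over the steel locating pin in front of it and it lies flat on the jig's base board. Slide it, do not lift it up, and leave the front without a hole where it is.

Things in the scene. Friction and masses are not known exactly. Their poses are not given: they have to be found in the camera images.
- front_drilled: Pine panel face up on the green ledge, 140 (x) x 100 (y) x 14 mm, 0.11 kg, with a round 44 mm hole right through. Origin: on the hole's axis at the underside, 60 mm from the near edge, 80 mm from the far one; z up, x roughly forward (to the pins). A dark 14 x 14 mm perch stick, square to the panel, stands at x = -42 mm, y = 0, from z = 14 to 59 mm: pinch it from above, or push the near edge.
- front_blank: The other nest-box front, in the other lane: same pine panel, perch, origin and axes, but with no hole. To be left alone. Either front may be in the left or right lane, its origin 153 to 163 mm behind a pin, up to 12 mm to its side, and turned up to 13 degrees from the jig.
- pin_left (a point): Left locating pin: steel, 16 mm thick, bevelled, 15 mm tall. Point: on its axis at its foot, on the top of the plywood base board (9 mm above the bench). Axes are the fixed jig's: x forward from ledge to pins, y left, z up. The green ledge's flat top is 16 mm above the base board (1 mm above the pin tops); its straight front edge is 68 mm behind the pins.
- pin_right (a point): Right locating pin, alike, 170 mm to the right of the left one (jig -y); same kind of point and axes. A front's near edge is 60 mm behind its hole's axis, so with the front square to the jig it drops flat once the hole's axis is from 8 mm short of the pin's axis to 14 mm beyond it, and within about 13 mm of it sideways.
Things that resemble listed ones, but are neither listed nor needed, are in the scene too. What is shaped like the front_drilled but turquoise or yellow is not meant.

How it is judged:
By the outcome, as a careful person would: the job done as asked, in the order asked, and still so for the second after the job is handed in, with the robot touching nothing.
It also fails if it takes over 32 s, if anything falls off the work surface, if the arm or the gripper's body presses on something with over 40 N, if the wrist force passes 120 N, or if a joint passes its speed limit or range.

## Working session

There is one attempt and no reset: what is moved stays moved. The work goes in short steps, Python scripts to look and compute and a tool call to move; the robot and the scene stay as the last step left them, time stands still between calls to the robot, and variables do not carry over. Pictures are saved under pics/ and viewed, and the job is handed in when it is done.

Besides the shell and the picture viewer there is one more tool, called after "Request:" by a JSON object that holds its "fn" and its "kwargs". apply_moves: Moves the arm, as the interface text tells. Its arguments: {"type":"object","properties":{"rows":{"type":"array","items":{"type":"array","items":{"type":"number"}}},"grip_force":{"type":"number"}},"required":["rows"]}

```bash
mkdir -p pics
python3 - <<'E'
from workcell import *
import cv2
print(get_obs(), tip_reach if not callable(tip_reach) else tip_reach())
for n in("top","side"):
    im=camera(n); cv2.imwrite(f"pics/{n}0.png",im[:,:,::-1]); c=calibration(n); print(n,c)
E
```

```text
{'time': 0.0, 'q': array([-6.92137397e+01,  5.01355399e+00,  1.00321783e+01,  9.50999452e+01,
       -1.08863486e-04,  9.00013504e+01]), 'qd': array([ 0.04409067,  0.04276731, -0.0503267 ,  0.01201443, -0.00809101,
        0.05058111]), 'joint_efforts': array([ 6.74944895e-04, -5.20384240e+01,  4.64806759e+01,  1.62789132e-02,
        1.37580153e-05, -7.06571655e-06]), 'ee_pos': array([ 0.19509379, -0.51396085,  0.22073916]), 'tcp_rot': array([-1.79918679e+02,  1.10780065e-04,  2.07849100e+01]), 'wrist_force': array([ 0.42751079,  0.1703511 , -0.31724505]), 'torque': array([-0.02852386, -0.02728982, -0.00635203]), 'opening': 0.0854577122716101} 0.017
top {'intrinsics': array([[428.43449803,   0.        , 321.00119831],
       [  0.        , 428.43449803, 204.25824043],
       [  0.        ,   0.        ,   1.        ]]), 'dist': array([0.03802717, 0.        , 0.        , 0.        , 0.        ]), 'T': array([[ 0.02056141, -0.98748506,  0.15636651,  0.35781467],
       [-0.999708  , -0.0222925 , -0.00932496, -0.04436485],
       [ 0.01269406, -0.15612912, -0.98765508,  0.96499565],
       [ 0.        ,  0.        ,  0.        ,  1.        ]])}
side {'intrinsics': array([[411.78410175,   0.        , 322.4656487 ],
       [  0.        , 411.78410175, 197.28078897],
       [  0.        ,   0.        ,   1.        ]]), 'dist': array([-0.06059256,  0.        ,  0.        ,  0.        ,  0.        ]), 'T': array([[ 0.80184871, -0.38158224,  0.45981913,  0.18686174],
       [-0.59749707, -0.50432052,  0.62342447, -0.47423304],
       [-0.00599148, -0.77463269, -0.63238303,  0.49993787],
       [ 0.        ,  0.        ,  0.        ,  1.        ]])}
```

View pics/top0.png

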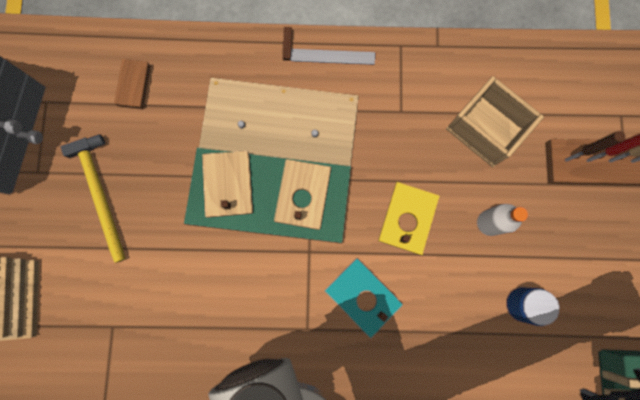

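View pics/side0.png

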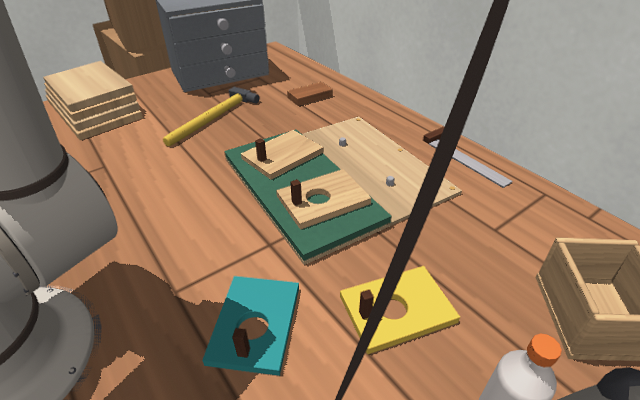

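The pine front with the hole is in the right lane, with its hole at about (302,197) in the top view. The other pine front, at (228,183), has no hole. The yellow (409,220) and turquoise (366,300) ones are decoys. I'll confirm this in an enlarged crop and measure.

```bash
cat > h.py <<'E'
import numpy as np, cv2
from workcell import *
def ray(n,uv,z):
    c=calibration(n); p=cv2.undistortPoints(np.array(uv,float).reshape(-1,1,2),c["intrinsics"],c["dist"]).reshape(-1,2)
    d=np.c_[p,np.ones(len(p))]@c["T"][:3,:3].T; o=c["T"][:3,3]
    return o+d*((z-o[2])/d[:,2])[:,None]
def proj(n,P):
    c=calibration(n);T=np.linalg.inv(c["T"])
    return cv2.projectPoints(np.array(P,float).reshape(-1,3),cv2.Rodrigues(T[:3,:3])[0],T[:3,3],c["intrinsics"],c["dist"])[0].reshape(-1,2)
E
python3 - <<'E'
from h import *
im=cv2.imread("pics/top0.png")
cr=cv2.resize(im[70:250,180:365],None,fx=3.2,fy=3.2,interpolation=cv2.INTER_CUBIC); cv2.imwrite("pics/crop_top.png",cr)
s=cv2.imread("pics/side0.png")
cv2.imwrite("pics/crop_side.png",cv2.resize(s[110:270,220:470],None,fx=3.2,fy=3.2,interpolation=cv2.INTER_CUBIC))
hsv=cv2.cvtColor(im,cv2.COLOR_BGR2HSV)
for p in[(302,188),(302,197),(228,165),(315,133),(260,160),(310,115),(298,215),(292,250)]: print(p,hsv[p[1],p[0]])
E
```

```text
(302, 188) [ 16 111 161]
(302, 197) [ 74  96 111]
(228, 165) [ 17 111 214]
(315, 133) [  0   2 170]
(260, 160) [ 76 101 111]
(310, 115) [ 17  97 213]
(298, 215) [ 11 139  97]
(292, 250) [ 13 131 146]
```

View pics/crop_top.png

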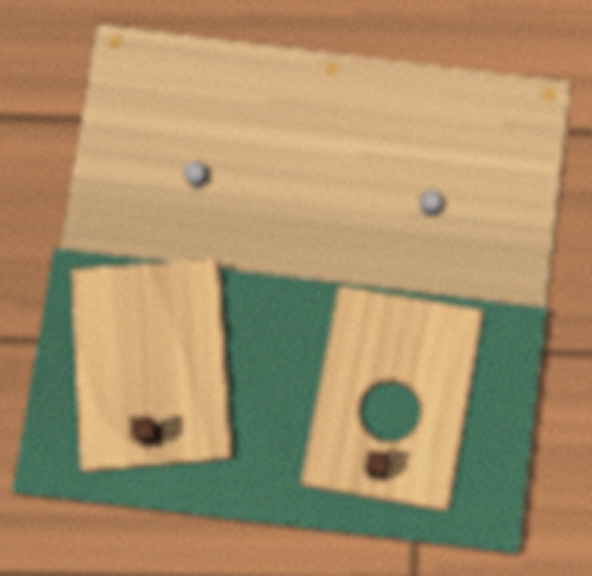

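View pics/crop_side.png

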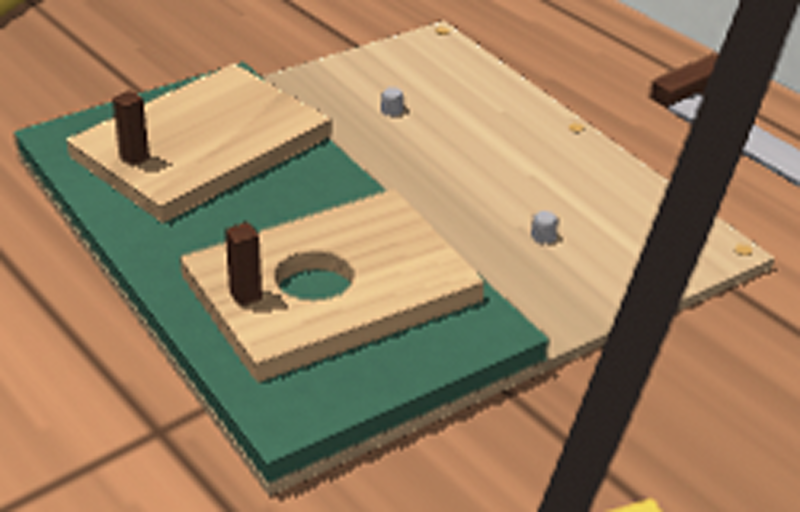

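The crops confirm it: the pine panel in the right lane has a see-through hole (green visible, crop (390,410)), and the left-lane one has none. Now measuring.

```bash
cat >> h.py <<'E'
def panel(im,x0,y0,x1,y1,z=.039):
    hsv=cv2.cvtColor(im,cv2.COLOR_BGR2HSV); g=np.zeros(im.shape[:2],np.uint8)
    m=cv2.inRange(hsv,(40,40,20),(95,255,255)); return m
E
python3 - <<'E'
from h import *
im=cv2.imread("pics/top0.png"); hsv=cv2.cvtColor(im,cv2.COLOR_BGR2HSV)
# pins
gm=cv2.inRange(hsv,(0,0,60),(180,60,255))
for n,(x,y) in dict(L=(241,124),R=(315,133)).items():
    s=gm[y-9:y+10,x-9:x+10]; M=cv2.moments(s,True); uv=(x-9+M['m10']/M['m00'],y-9+M['m01']/M['m00'])
    print(n,M['m00'],uv,ray("top",uv,.022))
# green
m=cv2.inRange(hsv,(40,40,20),(95,255,255)); 
M=m[150:245,270:335]
# drilled panel: pine mask inside ledge area
pm=cv2.inRange(hsv,(5,20,20),(30,255,255))
sub=np.zeros_like(pm); sub[157:235,265:340]=pm[157:235,265:340]
n,l,st,c=cv2.connectedComponentsWithStats(sub); 
lab=l[180,302]; blob=(l==lab).astype(np.uint8)*255; print(st[lab])
cs,h=cv2.findContours(blob,cv2.RETR_CCOMP,cv2.CHAIN_APPROX_NONE)
cs=sorted(cs,key=cv2.contourArea)[::-1]
b=cv2.boxPoints(cv2.minAreaRect(ray("top",cs[0].reshape(-1,2),.039)[:,:2].astype(np.float32)*1000))
print("box",b,cv2.minAreaRect(ray("top",cs[0].reshape(-1,2),.039)[:,:2].astype(np.float32)*1000))
e=cv2.fitEllipse(cs[1]);print("hole",e,ray("top",e[0],.039)*1000, cv2.contourArea(cs[1]))
# perch top
ov=im.copy();cv2.drawContours(ov,cs[:2],-1,(0,0,255),1)
cv2.imwrite("pics/ov.png",cv2.resize(ov[140:245,255:360],None,fx=5,fy=5,interpolation=cv2.INTER_NEAREST))
E
```

```text
L 39.0 (240.87179487179486, 123.87179487179488) [[0.68888242 0.13359926 0.022     ]]
R 40.0 (314.325, 132.975) [[ 0.67169223 -0.03461838  0.022     ]]
[ 274  157   66   73 3017]
box [[448.74042 -87.01257]
 [611.8433  -91.68411]
 [615.74164  44.42151]
 [452.63873  49.09305]] ((532.2410278320312, -21.2955322265625), (136.16143798828125, 163.1698455810547), 88.35940551757812)
hole ((301.5705871582031, 198.11289978027344), (18.95022964477539, 19.249187469482422), 94.67659759521484) [[517.09205592 -10.24526466  39.        ]] 285.0
```

View pics/ov.png

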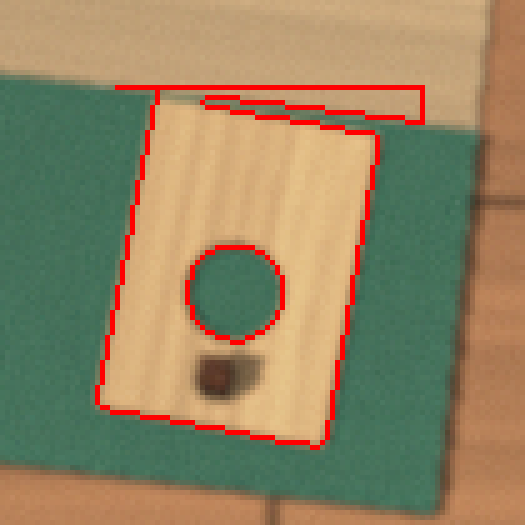

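Run:
```python
from h import *
q=np.array([(157,95),(378,135),(322,446),(100,406)])/5+[255,140]-.4
P=ray("top",q,.039)*1000; P=P[:,:2]; print(P.round(1))
for i in range(4): d=P[(i+1)%4]-P[i]; print(np.linalg.norm(d).round(1), np.degrees(np.arctan2(d[1],d[0])).round(1))
far=(P[0]+P[1])/2; near=(P[2]+P[3])/2; ax=(far-near)/np.linalg.norm(far-near)
print("yaw",np.degrees(np.arctan2(ax[1],ax[0])),"origin from near",near+60*ax,"from far",far-80*ax)
h=ray("top",(301.57,198.11),.039)[0]*1000; print("hole",h, ray("top",(301.57,198.11),.034)[0]*1000)
# perch top z=.084 : top and side
im=cv2.imread("pics/side0.png")
cr=cv2.resize(im[170:220,280:340],None,fx=10,fy=10,interpolation=cv2.INTER_NEAREST); cv2.imwrite("pics/perch.png",cr)
o=np.array([517,-10]); 
pr=o-42*ax
for n in("top","side"):
  print(n,proj(n,[[pr[0]/1e3,pr[1]/1e3,.084],[pr[0]/1e3,pr[1]/1e3,.039],[o[0]/1e3,o[1]/1e3,.039],[.6717,-.0346,.024],[.6889,.1336,.024]]).round(1))
```

```text
[[605.4  26.8]
 [589.5 -71.8]
 [450.5 -49.9]
 [465.8  46.9]]
99.8 -99.2
140.7 171.0
97.9 81.0
141.0 -8.2
yaw -8.574678580803116 origin from near [517.45553802 -10.45222378] from far [518.30402575 -10.58016195]
hole [517.09847357 -10.24380093  39.        ] [517.95854133 -10.05956114  34.        ]
top [[297.2 214.1]
 [298.1 216.9]
 [301.5 198.2]
 [314.3 132.7]
 [240.7 123.6]]
side [[294.3 182.2]
 [295.5 202.8]
 [316.9 195.6]
 [388.9 177.7]
 [341.5 138.8]]
```

View pics/perch.png

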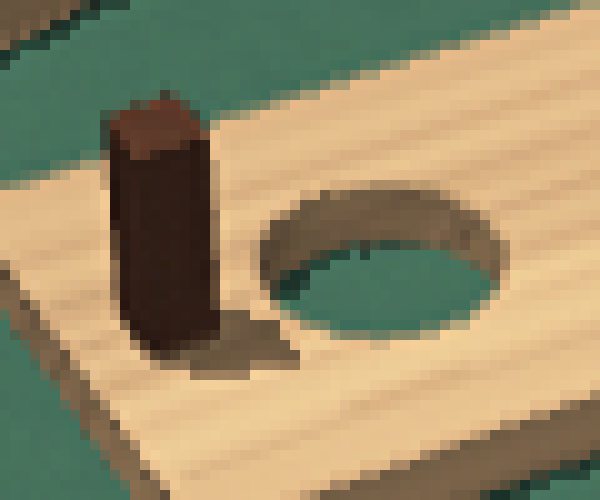

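Measured in mm:
- Drilled front: origin (517.5, -10.4), yaw -8.6°.
- Right pin: (671.7, -34.6), jig yaw -5.8°.
- Perch: at about (476, -4), top at z of about 84.

The plan is to pinch the perch with the jaws along the panel's y.

Request:
{"fn": "apply_moves", "kwargs": {"rows": [[20, 36.4, 0, 0, 0, -2.1, 0], [20, 36.4, 0, 0, 0, -2.1, 0], [20, 36.4, 0, 0, 0, -2.1, 0], [20, 36.4, 0, 0, 0, -2.1, 0], [20, 36.4, 0, 0, 0, -2.1, 0], [20, 36.4, 0, 0, 0, -2.1, 0], [20, 36.4, 0, 0, 0, -2.1, 0], [20, 36.4, 0, 0, 0, -2.1, 0], [20, 36.4, 0, 0, 0, -2.1, 0], [20, 36.4, 0, 0, 0, -2.1, 0], [20, 36.4, 0, 0, 0, -2.1, 0], [20, 36.4, 0, 0, 0, -2.1, 0], [20, 36.4, 0, 0, 0, -2.1, 0], [20.5, 36.4, 0, 0, 0, -2.1, 0], [0, 0, 0, 0, 0, 0, 0], [0, 0, 0, 0, 0, 0, 0]], "grip_force": 40}}

```text
time: 2.1
ee_pos: [0.4714, -0.041, 0.2213]
tcp_rot: [-178.5, 0.1, -5.9]
wrist_force: [-0.1, 0.4, -0.3]
opening: 0.0855
```

Request:
{"fn": "apply_moves", "kwargs": {"rows": [[0, 0, 0, 0, 0, 0, 0], [0, 0, 0, 0, 0, 0, 0]]}}

```text
time: 2.35
ee_pos: [0.4716, -0.041, 0.2217]
tcp_rot: [-178.4, 0.0, -5.9]
wrist_force: [0.4, -0.3, -0.0]
opening: 0.0854
```

Request:
{"fn": "apply_moves", "kwargs": {"rows": [[1.5, 12.3, -20, -0.5, 0.1, -0.9, 0], [1.5, 12.3, -20, -0.5, 0.1, -0.9, 0], [1.5, 12.3, -20, -0.6, 0, -0.9, 0], [0, 0, -20, 0, 0, 0, 0], [0, 0, 0, 0, 0, 0, 0], [0, 0, 0, 0, 0, 0, 0]]}}

```text
time: 3.1
ee_pos: [0.4729, -0.0401, 0.1425]
tcp_rot: [-178.5, 0.0, -5.7]
wrist_force: [0.2, 0.3, -0.4]
opening: 0.0855
```

Run:
```python
from h import *
print(get_obs()["ee_pos"],get_obs()["tcp_rot"])
s=camera("side")[:,:,::-1]
cv2.imwrite("pics/s1.png",cv2.resize(s[60:260,200:440],None,fx=3,fy=3,interpolation=cv2.INTER_CUBIC))
```

```text
[ 0.47288044 -0.04008971  0.14245937] [-1.78463744e+02  4.06848281e-03 -5.74228444e+00]
```

View pics/s1.png

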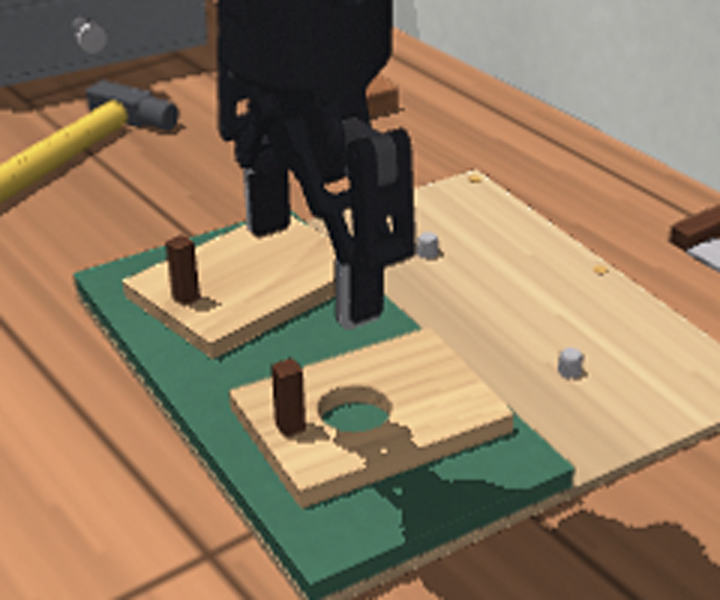

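Run:
```python
from h import *
o=get_obs()
for k in o: print(k,np.round(o[k],3))
```

```text
time 3.15
q [ -5.797  -6.215  -9.759  86.443   1.537 179.944]
qd [ 0.086 -0.032  0.257 -0.101  0.013  0.006]
joint_efforts [-1.8000e-02 -3.9761e+01  4.6457e+01  1.7000e-02  8.5000e-02  0.0000e+00]
ee_pos [ 0.473 -0.04   0.143]
tcp_rot [-1.78463e+02 -1.50000e-02 -5.74100e+00]
wrist_force [1.345 0.237 0.107]
torque [-0.054  0.026 -0.013]
opening 0.085
```

Request:
{"fn": "apply_moves", "kwargs": {"rows": [[0, 10, 0, 0, 0, 0, 0], [0, 0, 0, 0, 0, 0, 0]]}}

```text
time: 3.4
ee_pos: [0.4724, -0.0351, 0.142]
tcp_rot: [-178.2, 0.0, -5.3]
wrist_force: [-0.2, -0.3, -0.6]
opening: 0.0856
```

Run:
```python
from h import *
o=get_obs()
for k in o: print(k,np.round(o[k],3))
```

```text
time 3.4
q [ -5.351  -6.328  -9.93   86.42    1.778 179.942]
qd [-0.149  0.205 -0.129 -0.115 -0.284  0.052]
joint_efforts [ 7.4000e-02 -4.0164e+01  4.7128e+01  3.1000e-02  1.5200e-01 -0.0000e+00]
ee_pos [ 0.472 -0.035  0.142]
tcp_rot [-1.78222e+02  2.10000e-02 -5.29300e+00]
wrist_force [-0.208 -0.321 -0.565]
torque [-0.062  0.026  0.006]
opening 0.086
```

Joint 6 had hit its 180° limit. I'll turn the tool 90° so the jaws lie along the panel's x.

Request:
{"fn": "apply_moves", "kwargs": {"rows": [[0, 0, 0, -1.8, 0.2, 8.7, 0], [0, 0, 0, 0, 0, 9.75, 0], [0, 0, 0, 0, 0, 9.75, 0], [0, 0, 0, 0, 0, 9.75, 0], [0, 0, 0, 0, 0, 9.75, 0], [1.2, 10.3, 0, 0, 0, 9.75, 0], [1.2, 10.3, 0, 0, 0, 9.75, 0], [1.2, 10.4, 0, 0, 0, 9.75, 0], [0, 0, 0, 0, 0, 9.75, 0], [0, 0, 0, 0, 0, 0, 0], [0, 0, 0, 0, 0, 0, 0]]}}

```text
time: 4.78
ee_pos: [0.4758, -0.0044, 0.1416]
tcp_rot: [180.0, 0.2, 81.2]
wrist_force: [0.0, 0.3, -0.6]
opening: 0.0856
```

Run:
```python
from h import *
o=get_obs();print(o["ee_pos"],o["tcp_rot"],o["q"])
s=camera("side")[:,:,::-1]
cv2.imwrite("pics/s2.png",cv2.resize(s[60:260,200:440],None,fx=3,fy=3,interpolation=cv2.INTER_CUBIC))
```

```text
[ 0.4758185  -0.00436782  0.14162839] [179.96015464   0.23004311  81.15482748] [-0.38133618 -6.04651068 -9.70049281 86.34046526 -0.23340232 98.46374504]
```

View pics/s2.png

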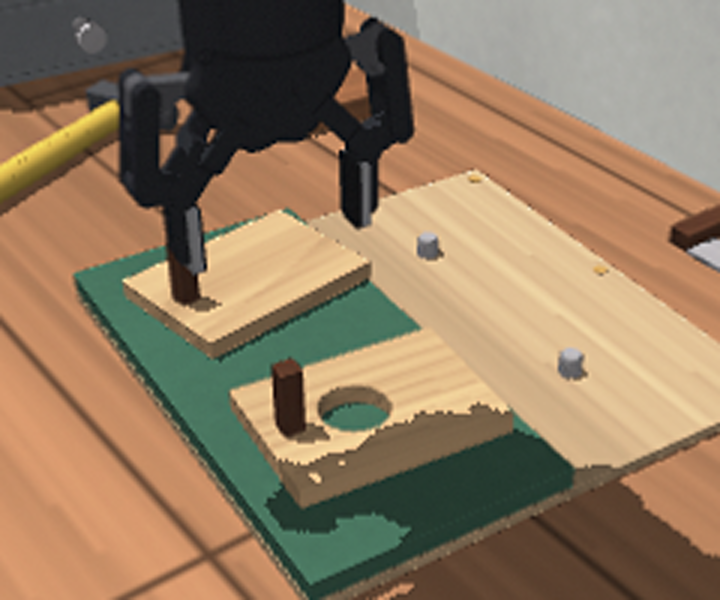

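Request:
{"fn": "apply_moves", "kwargs": {"rows": [[0, 0, -20, 0, 0, 0, 0], [0, 0, -20, 0, 0, 0, 0], [0, 0, -20, 0, 0, 0, 0], [0, 0, -13, 0, 0, 0, 0], [0, 0, 0, 0, 0, 0, 0], [0, 0, 0, 0, 0, 0, 0]]}}

```text
time: 5.58
ee_pos: [0.4762, -0.0043, 0.0693]
tcp_rot: [179.9, 0.2, 81.4]
wrist_force: [-0.5, 0.1, 0.5]
opening: 0.0855
```

Run:
```python
from h import *
o=get_obs();print(o["ee_pos"],o["tcp_rot"],o["wrist_force"])
s=camera("side")[:,:,::-1]
cv2.imwrite("pics/s3.png",cv2.resize(s[60:260,200:440],None,fx=3,fy=3,interpolation=cv2.INTER_CUBIC))
```

```text
[ 0.47617138 -0.00430419  0.06928818] [179.91500912   0.22187557  81.35130172] [-0.54395407  0.07175178  0.4956199 ]
```

View pics/s3.png

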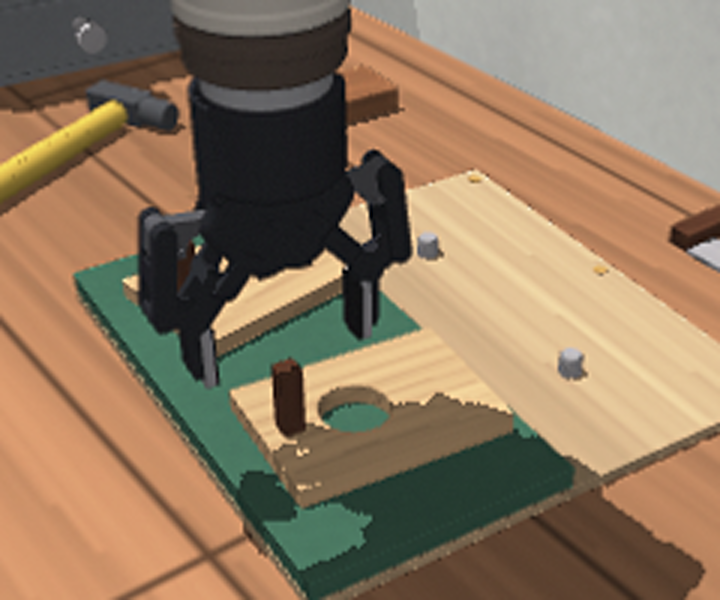

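Run:
```python
from h import *
p=np.array([.4762,-.0043]);a=np.radians(-8.6);ax=np.array([np.cos(a),np.sin(a)])
for z in(.052,.065):
  for s in(-.043,0,.043):
    q=p+s*ax; print(z,s,(proj("side",[[*q,z]])[0]-[200,60])*3)
# true position from image of perch top & base in side
for uv,z in(((287,366),.084),((290,430),.039)): print(ray("side",(uv[0]/3+200,uv[1]/3+60),z)[0])
for uv in((208,383),(362,335),(285,359)):
  for z in (.052,.065,.08): print(uv,z,ray("side",(uv[0]/3+200,uv[1]/3+60),z)[0].round(3))
```

```text
0.052 -0.043 [217.90265193 434.19650949]
0.052 0 [287.1350328  411.11817564]
0.052 0.043 [353.48885339 389.01033512]
0.065 -0.043 [215.97024116 416.33377537]
0.065 0 [286.05828837 393.36960967]
0.065 0.043 [353.19566023 371.39055064]
[ 0.47768417 -0.00464691  0.084     ]
[ 0.4762637  -0.00608998  0.039     ]
(208, 383) 0.052 [0.453 0.046 0.052]
(208, 383) 0.065 [0.446 0.031 0.065]
(208, 383) 0.08 [0.437 0.013 0.08 ]
(362, 335) 0.052 [0.555 0.03  0.052]
(362, 335) 0.065 [0.544 0.015 0.065]
(362, 335) 0.08 [ 0.532 -0.002  0.08 ]
(285, 359) 0.052 [0.503 0.038 0.052]
(285, 359) 0.065 [0.494 0.023 0.065]
(285, 359) 0.08 [0.483 0.006 0.08 ]
```

Run:
```python
from h import *
s=camera("top")[:,:,::-1]
cv2.imwrite("pics/t3.png",cv2.resize(s[120:270,200:400],None,fx=4,fy=4,interpolation=cv2.INTER_CUBIC))
p=np.array([.4762,-.0043]);a=np.radians(-8.6);ax=np.array([np.cos(a),np.sin(a)])
for z in(.065,.085):
  for s in(-.043,0,.043):
    q=p+s*ax; print(z,s,(proj("top",[[*q,z]])[0]-[200,120])*4)
```

```text
0.065 -0.043 [376.714122   459.96390259]
0.065 0 [391.32889068 379.9635658 ]
0.065 0.043 [405.70999284 301.16462761]
0.085 -0.043 [374.80216013 456.64170869]
0.085 0 [389.75623945 374.88726639]
0.085 0.043 [404.46599366 294.38518684]
```

View pics/t3.png

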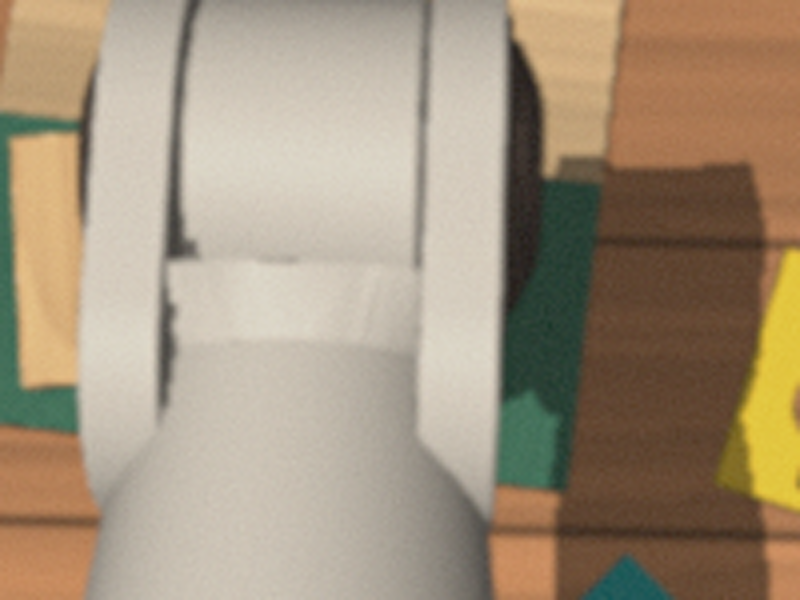

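The side picture puts the open fingertips at about (208,383) and (362,335), which is higher in the image than I predicted. The top view is blocked by the arm. I'll half close without contact and check again.

Request:
{"fn": "apply_moves", "kwargs": {"rows": [[0, 0, 0, 0, 0, 0, 0.5], [0, 0, 0, 0, 0, 0, 0.5], [0, 0, 0, 0, 0, 0, 0.5], [0, 0, 0, 0, 0, 0, 0.5]]}}

```text
time: 6.18
ee_pos: [0.4758, -0.0043, 0.0685]
tcp_rot: [180.0, 0.2, 81.4]
wrist_force: [0.2, 0.1, 0.1]
opening: 0.0431
```

Run:
```python
from h import *
o=get_obs();print(o["ee_pos"],o["opening"],o["wrist_force"])
s=camera("side")[:,:,::-1]
cv2.imwrite("pics/s4.png",cv2.resize(s[100:240,230:400],None,fx=4.5,fy=4.2,interpolation=cv2.INTER_CUBIC))
print(proj("side",[[.4762,-.0043,.0693+h] for h in (-.017,-.01,0,.054,.1,.15)]).round(1))
```

```text
[ 0.47579246 -0.00433218  0.06851991] 0.04311121421367296 [0.16219715 0.05637112 0.14254634]
[[295.7 196.9]
 [295.5 193.7]
 [295.2 189.1]
 [293.6 162.8]
 [292.2 138.2]
 [290.4 108.8]]
```

View pics/s4.png

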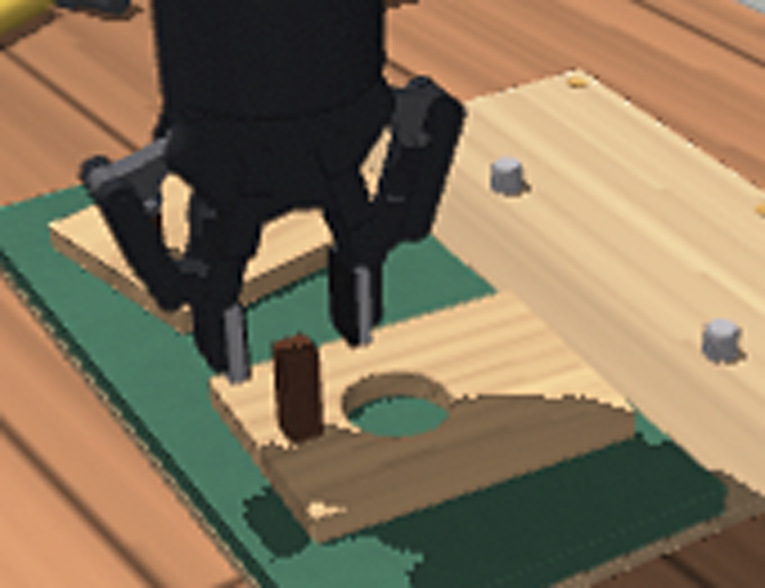

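Request:
{"fn": "apply_moves", "kwargs": {"rows": [[0, 0, 0, 0, 0, 0, 0.7], [0, 0, 0, 0, 0, 0, 0.7], [0, 0, 0, 0, 0, 0, 0.7]], "grip_force": 20}}

```text
time: 6.6
ee_pos: [0.4758, -0.0043, 0.0685]
tcp_rot: [180.0, 0.2, 81.4]
wrist_force: [0.3, -0.2, 0.8]
opening: 0.0257
```

Run:
```python
from h import *
o=get_obs();print(o["ee_pos"],o["opening"],o["wrist_force"])
s=camera("side")[:,:,::-1]
cv2.imwrite("pics/s5.png",cv2.resize(s[130:240,230:350],None,fx=5,fy=5,interpolation=cv2.INTER_CUBIC))
```

```text
[ 0.47576991 -0.00428342  0.06849107] 0.025722649284048375 [ 0.25888763 -0.15078423  0.77726274]
```

View pics/s5.png

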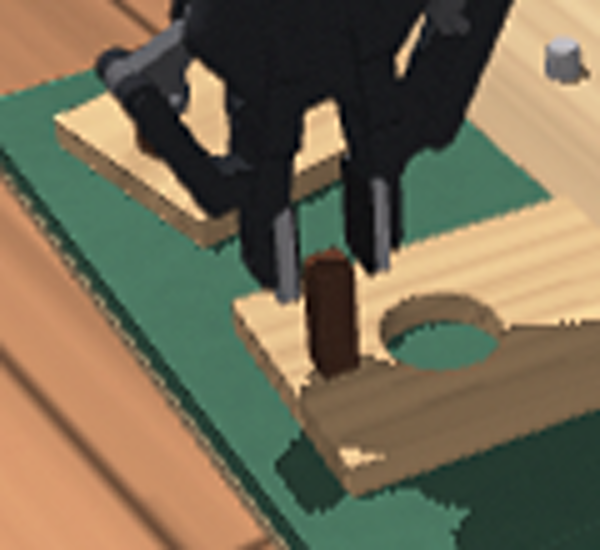

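Run:
```python
from h import *
print(proj("side",[[.473,-.040,.1385],[.4758,-.0044,.1376],[.4762,-.0043,.0653]]), "obs (304.7,152.7),(294.7,142.7),(295,179.7)")
for d in ([0,0,.02],[.018,.027,0],[0.01,.0,.015]):
  d=np.array(d);print(d,proj("side",[np.array([.473,-.040,.1385])+d,np.array([.4758,-.0044,.1376])+d,np.array([.4762,-.0043,.0653])+d]).round(1))
```

```text
[[304.29671369 165.83575267]
 [293.02378915 155.49306137]
 [295.34438907 190.9850422 ]] obs (304.7,152.7),(294.7,142.7),(295,179.7)
[0.   0.   0.02] [[303.9 154.9]
 [292.4 144.8]
 [294.8 181.6]]
[0.018 0.027 0.   ] [[303.9 154.2]
 [293.1 144.7]
 [295.3 179.6]]
[0.01  0.    0.015] [[309.4 155.5]
 [297.8 145.4]
 [299.8 181.8]]
```

Request:
{"fn": "apply_moves", "kwargs": {"rows": [[0, 0, 0, 0, 0, 0, 0.85], [0, 0, 0, 0, 0, 0, 0.9], [0, 0, 0, 0, 0, 0, 0.95], [0, 0, 0, 0, 0, 0, 0.95]], "grip_force": 20}}

```text
time: 7.15
ee_pos: [0.4758, -0.0043, 0.0685]
tcp_rot: [180.0, 0.2, 81.4]
wrist_force: [0.3, 0.1, -0.1]
opening: 0.0129
```

Run:
```python
from h import *
o=get_obs();print(o["ee_pos"],o["opening"],o["wrist_force"])
s=camera("side")[:,:,::-1]
cv2.imwrite("pics/s6.png",cv2.resize(s[130:240,230:350],None,fx=5,fy=5,interpolation=cv2.INTER_CUBIC))
```

```text
[ 0.47582003 -0.00428407  0.06852878] 0.012870017670787796 [ 0.25886111  0.08265507 -0.13981883]
```

View pics/s6.png

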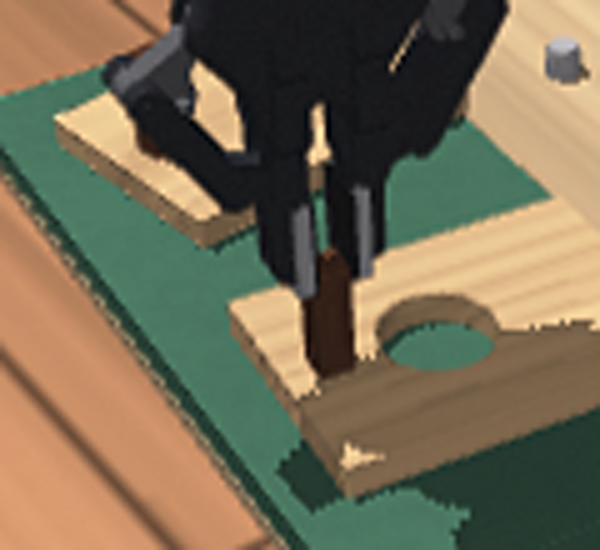

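Now it grips the perch's top: the pads at (305,290) overlap it, and the opening holds at 13 mm. The fingertips are really about 20 mm higher than nominal, so I'll reopen slightly, go down 20 mm and regrip.

Request:
{"fn": "apply_moves", "kwargs": {"rows": [[0, 0, 0, 0, 0, 0, 0.65], [0, 0, 0, 0, 0, 0, 0.65], [0, 0, -10, 0, 0, 0, 0.65], [0, 0, -10, 0, 0, 0, 0.65], [0, 0, 0, 0, 0, 0, 0.65], [0, 0, 0, 0, 0, 0, 0.95], [0, 0, 0, 0, 0, 0, 0.95], [0, 0, 0, 0, 0, 0, 0.95], [0, 0, 0, 0, 0, 0, 0.95]], "grip_force": 40}}

```text
time: 8.32
ee_pos: [0.4758, -0.0043, 0.0485]
tcp_rot: [180.0, 0.2, 81.4]
wrist_force: [-0.4, -0.3, -2.4]
opening: 0.013
```

Run:
```python
from h import *
o=get_obs();print(o["ee_pos"],o["tcp_rot"],o["opening"],o["wrist_force"])
s=camera("side")[:,:,::-1]
cv2.imwrite("pics/s7.png",cv2.resize(s[130:240,230:400],None,fx=4.5,fy=4.5,interpolation=cv2.INTER_CUBIC))
```

```text
[ 0.47578025 -0.00427453  0.04853542] [179.96768318   0.22879383  81.37849577] 0.013025319836749165 [-0.38413355 -0.25775703 -2.36270877]
```

View pics/s7.png

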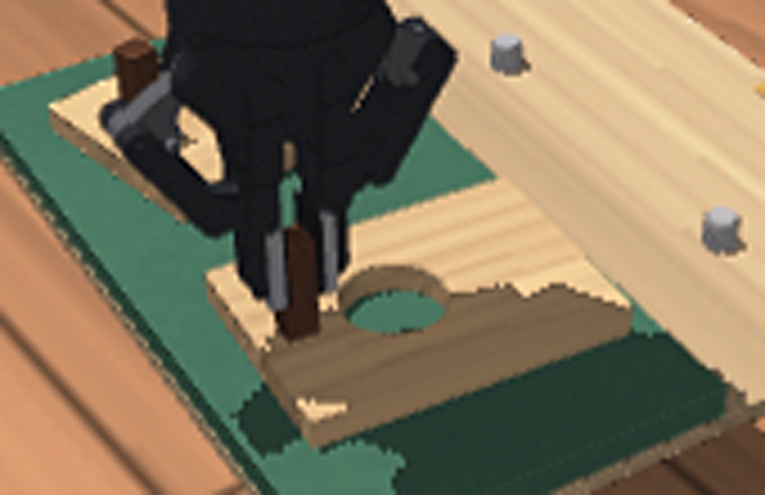

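Request:
{"fn": "apply_moves", "kwargs": {"rows": [[3.5, -0.6, 0, 0, 0, 0, 0.95], [7, -1.2, 0, 0, 0, 0.2, 0.95], [7, -1.2, 0, 0, 0, 0.2, 0.95], [7, -1.2, 0, 0, 0, 0.2, 0.95], [7, -1.2, 0, 0, 0, 0.2, 0.95], [7, -1.2, 0, 0, 0, 0.2, 0.95], [7, -1.2, 0, 0, 0, 0.2, 0.95], [7, -1.2, 0, 0, 0, 0.2, 0.95], [7, -1.2, 0, 0, 0, 0.2, 0.95], [3.5, -0.6, 0, 0, 0, 0.2, 0.95], [0, 0, 0, 0, 0, 0, 0.95]], "grip_force": 60}}

```text
time: 9.75
ee_pos: [0.5394, -0.0152, 0.0486]
tcp_rot: [179.9, 0.2, 83.2]
wrist_force: [0.2, -1.1, 2.5]
opening: 0.0131
```

Run:
```python
from h import *
o=get_obs();print(o["ee_pos"],o["tcp_rot"],o["opening"],o["wrist_force"])
s=camera("side")[:,:,::-1]
cv2.imwrite("pics/s8.png",cv2.resize(s[110:260,240:470],None,fx=3.4,fy=3.4,interpolation=cv2.INTER_CUBIC))
```

```text
[ 0.53944857 -0.01518802  0.04861531] [179.9212175    0.23122713  83.17941624] 0.013120884198124159 [ 0.15603091 -1.05253617  2.52382455]
```

View pics/s8.png

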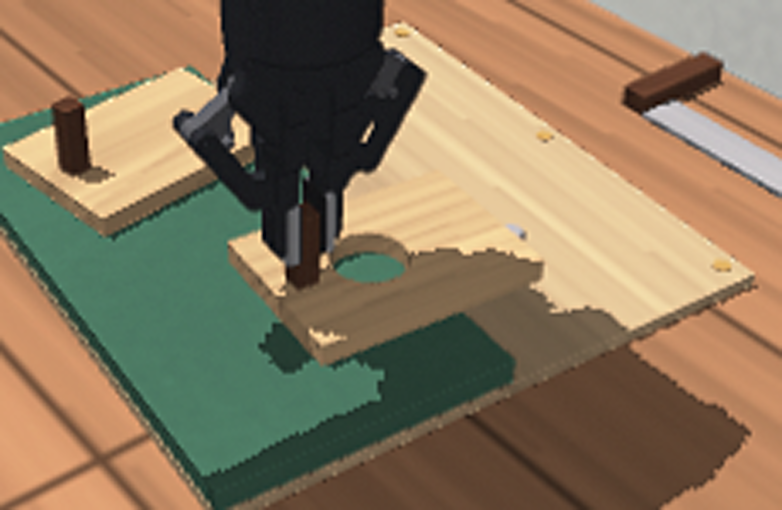

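Request:
{"fn": "apply_moves", "kwargs": {"rows": [[4, -0.7, 0, 0, 0, 0.1, 0.95], [6, -1.0, 0, 0, 0, 0.1, 0.95], [6, -1.0, 0, 0, 0, 0.1, 0.95], [6, -1.0, 0, 0, 0, 0.1, 0.95], [6, -1.0, 0, 0, 0, 0.1, 0.95], [2, -0.3, 0, 0, 0, 0.1, 0.95]]}}

```text
time: 10.55
ee_pos: [0.5691, -0.0202, 0.0486]
tcp_rot: [180.0, 0.2, 83.8]
wrist_force: [-7.2, 0.6, 6.7]
opening: 0.0128
```

Run:
```python
from h import *
o=get_obs();print(o["ee_pos"],o["tcp_rot"],o["opening"],o["wrist_force"],o["torque"])
s=camera("side")[:,:,::-1]
cv2.imwrite("pics/s9.png",cv2.resize(s[110:260,240:470],None,fx=3.4,fy=3.4,interpolation=cv2.INTER_CUBIC))
```

```text
[ 0.56907193 -0.02015249  0.04862792] [179.99037758   0.2304977   83.78124774] 0.012773739118794975 [-7.20556046  0.58580298  6.72243266] [ 0.1021639   1.23445885 -0.02195752]
```

View pics/s9.png

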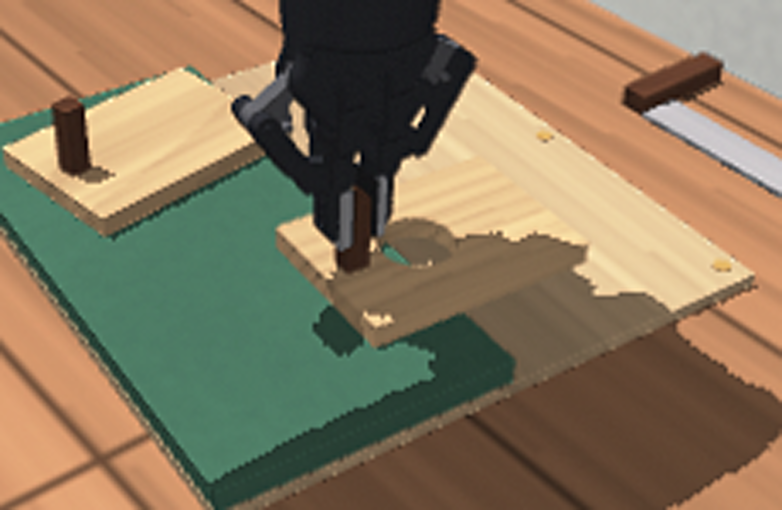

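Request:
{"fn": "apply_moves", "kwargs": {"rows": [[4, -0.7, 0.4, 0, 0, 0.1, 0.95], [6, -1.0, 0.3, 0, 0, 0.1, 0.95], [6, -1.0, 0, 0, 0, 0.1, 0.95], [6, -1.0, 0, 0, 0, 0.1, 0.95], [6, -1.0, 0, 0, 0, 0, 0.95], [6, -1.0, 0, 0, 0, 0, 0.95], [4, -0.7, 0, 0, 0, 0, 0.95]]}}

```text
time: 11.48
ee_pos: [0.6072, -0.0266, 0.0492]
tcp_rot: [180.0, 0.2, 84.2]
wrist_force: [0.6, -0.7, -0.6]
opening: 0.013
```

Run:
```python
from h import *
o=get_obs();print(o["ee_pos"],o["tcp_rot"],o["opening"],o["wrist_force"],o["torque"])
s=camera("side")[:,:,::-1]
cv2.imwrite("pics/s10.png",cv2.resize(s[110:260,240:470],None,fx=3.4,fy=3.4,interpolation=cv2.INTER_CUBIC))
```

```text
[ 0.60719058 -0.02657068  0.04918202] [179.96674184   0.23165743  84.17505356] 0.01296252545532702 [ 0.55473608 -0.65095378 -0.62574185] [-0.01399254  0.00015919  0.02179005]
```

View pics/s10.png

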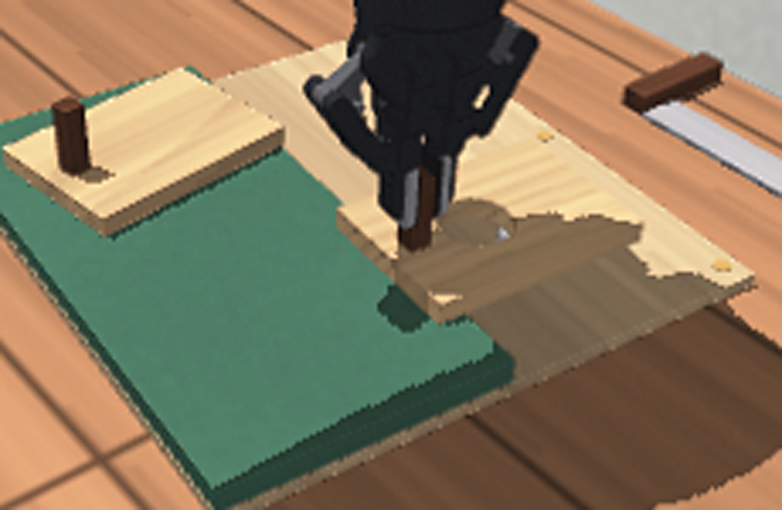

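Force is near zero and the pin shows through the hole's front at (503,233). About 26 mm remain.

Request:
{"fn": "apply_moves", "kwargs": {"rows": [[5, -0.9, 0, 0, 0, 0, 0.95], [6, -1.0, 0, 0, 0, 0, 0.95], [6, -1.0, 0, 0, 0, 0, 0.95], [6, -1.0, 0, 0, 0, 0, 0.95], [3, -0.5, 0, 0, 0, 0, 0.95], [0, 0, 0, 0, 0, 0, 0.95]]}}

```text
time: 12.28
ee_pos: [0.6329, -0.0309, 0.0491]
tcp_rot: [180.0, 0.2, 84.2]
wrist_force: [-0.4, -0.0, -1.2]
opening: 0.0129
```

Run:
```python
from h import *
o=get_obs();print(o["ee_pos"],o["tcp_rot"],o["opening"],o["wrist_force"],o["torque"])
s=camera("side")[:,:,::-1]
cv2.imwrite("pics/s11.png",cv2.resize(s[130:230,330:450],None,fx=6,fy=6,interpolation=cv2.INTER_CUBIC))
```

```text
[ 0.63288458 -0.030925    0.04906478] [179.98234495   0.23108352  84.17536791] 0.012852911723293666 [-0.37605049 -0.01301454 -1.20533886] [ 0.01490505  0.06328162 -0.08402916]
```

View pics/s11.png

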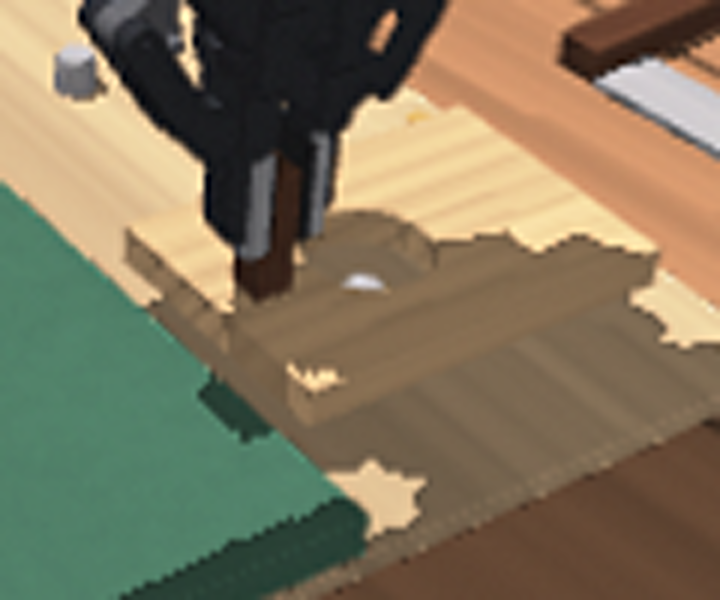

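Run:
```python
from h import *
a=np.radians(-5.8)+np.linspace(0,6.28,9)[:-1]
for z in(.0395,):
  c=proj("side",[[.6747,-.0349,z]]+[[.6747+.022*np.cos(t),-.0349+.022*np.sin(t),z] for t in a]); print(((c-[330,130])*6).round(0))
```

```text
[[365. 244.]
 [419. 224.]
 [373. 206.]
 [323. 211.]
 [297. 235.]
 [310. 265.]
 [357. 284.]
 [409. 279.]
 [434. 254.]]
```

The observed hole rim (right (437,255), top (370,210)) matches the prediction within a pixel, so the hole is over the pin. Now lowering and releasing.

Request:
{"fn": "apply_moves", "kwargs": {"rows": [[0, 0, -3, 0, 0, 0, 0.95], [0, 0, -4, 0, 0, 0, 0.95], [0, 0, -4, 0, 0, 0, 0.95], [0, 0, -3, 0, 0, 0, 0.95], [0, 0, -1, 0, 0, 0, 0.95], [0, 0, 0, 0, 0, 0, 0.95]]}}

```text
time: 13.08
ee_pos: [0.6328, -0.0309, 0.0342]
tcp_rot: [180.0, 0.2, 84.2]
wrist_force: [0.7, -0.3, -2.3]
opening: 0.0128
```

Run:
```python
from h import *
o=get_obs();print(o["ee_pos"],o["tcp_rot"],o["opening"],o["wrist_force"],o["torque"])
s=camera("side")[:,:,::-1]
cv2.imwrite("pics/s12.png",cv2.resize(s[130:230,330:450],None,fx=6,fy=6,interpolation=cv2.INTER_CUBIC))
```

```text
[ 0.63278081 -0.03089322  0.03418781] [179.9703831    0.23079431  84.17717744] 0.012795773920864477 [ 0.67874345 -0.34853685 -2.26571322] [-0.00174979  0.08945325 -0.00144377]
```

View pics/s12.png

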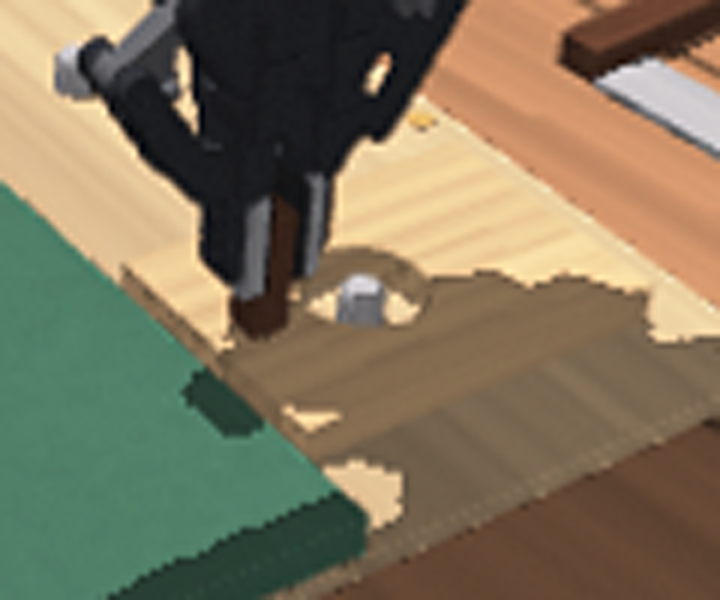

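The pin stands inside the hole (362,300). Releasing and retreating upward.

Request:
{"fn": "apply_moves", "kwargs": {"rows": [[0, 0, 0, 0, 0, 0, 0.85], [0, 0, 0, 0, 0, 0, 0.6], [0, 0, 0, 0, 0, 0, 0.5], [0, 0, 0, 0, 0, 0, 0.5], [0, 0, 10, 0, 0, 0, 0.5], [0, 0, 20, 0, 0, 0, 0.5], [0, 0, 25, 0, 0, 0, 0.5], [0, 0, 30, 0, 0, 0, 0.5], [0, 0, 30, 0, 0, 0, 0.5], [-40, 0, 20, 0, 0, 0, 0.5], [-40, 0, 20, 0, 0, 0, 0.5], [-40, 25, 10, 0, 0, 0, 0.5], [-40, 30, 10, 0, 0, 0, 0.5], [-40, 30, 0, 0, 0, 0, 0.5], [-30, 30, 0, 0, 0, 0, 0.5], [0, 0, 0, 0, 0, 0, 0.5]]}}

```text
time: 15.12
ee_pos: [0.4016, 0.0854, 0.2115]
tcp_rot: [179.8, 0.2, 84.3]
wrist_force: [0.6, 0.1, 0.7]
opening: 0.0427
```

Run:
```python
from h import *
o=get_obs();print(o["time"],o["ee_pos"],o["wrist_force"])
s=camera("side")[:,:,::-1]; t=camera("top")[:,:,::-1]
cv2.imwrite("pics/s13.png",cv2.resize(s[100:260,220:470],None,fx=3.2,fy=3.2,interpolation=cv2.INTER_CUBIC))
cv2.imwrite("pics/t13.png",t)
```

```text
15.125 [0.4015807  0.08543089 0.21154127] [0.64697663 0.14457173 0.6816718 ]
```

View pics/s13.png

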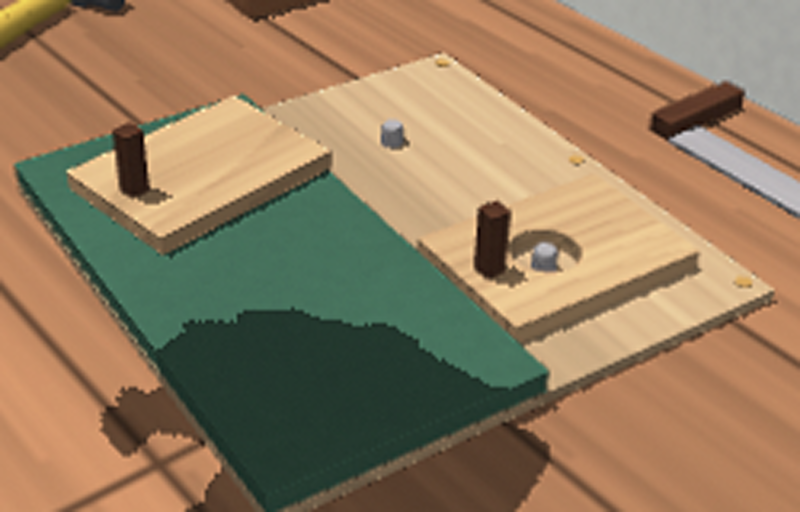

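View pics/t13.png

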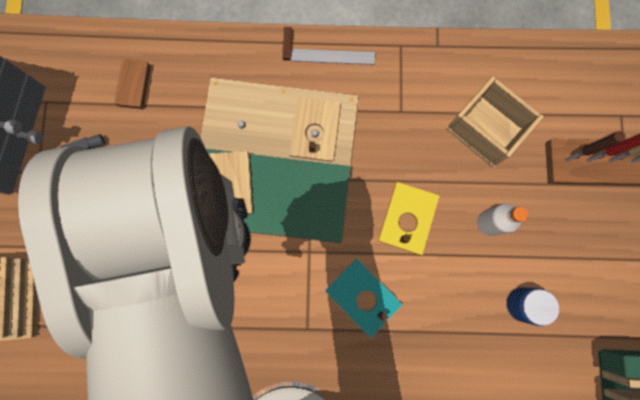

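Run:
```python
from h import *
a=np.radians(-5.8);R=np.array([[np.cos(a),-np.sin(a)],[np.sin(a),np.cos(a)]]);o=np.array([.6747,-.0349])
f=lambda x,y,z:[*(o+R@[x,y]),z]
for dz in(.009,.024):
  c=proj("side",[f(-.042,0,dz+.059),f(.08,-.05,dz+.014),f(-.06,-.05,dz+.014),f(-.06,.05,dz+.014)]);print(dz,((c-[220,100])*3.2).round(0).tolist())
```

```text
0.009 [[494.0, 208.0], [699.0, 250.0], [515.0, 326.0], [416.0, 237.0]]
0.024 [[496.0, 186.0], [703.0, 230.0], [517.0, 306.0], [417.0, 217.0]]
```

```bash
python3 -c "
from workcell import *
print(job_done())"
```

```text
the job is handed in; nothing more can be done
None
```

The drilled front, from the right lane, now lies flat on the base board with its hole over the right pin. I pinched its perch, slid it forward off the ledge, lowered it about 15 mm over the pin, released it and backed the arm away. I handed the job in at about 15 s.

**Last checks:**
- **Flat on the board:** in the side view the perch top and three panel corners are within about 2 px of where they should be for flat on the board. On the ledge level they would be about 6 px off.
- **On the pin:** the pin stands inside the hole.
- **Blank front:** it looks unmoved in the side view. I did not measure its position again, and the arm hid part of it from above.

**What disagreed or went wrong along the way:**
- **Wrist limit:** on the first approach the last joint stopped at its 180° limit, so I turned the grasp by 90°.
- **Fingertip height:** the fingertips appeared about 20 mm higher than the stated tool geometry. I gripped the perch top lightly, saw this, and regripped 20 mm lower.
- **Pin contact:** while sliding, the panel rubbed the pin top with about 7 N forward and 7 N vertical. I raised the tool 0.7 mm to ease it, and the force was near zero at the next check.

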